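# Find the lead-cored mallet block and offer it up to the lathe

## Robot

A 6-joint arm with a two-finger parallel gripper is mounted at the origin on the work surface. World frame = base frame: x ahead of the robot, y to its left, z up, the work surface at z = 0. Lengths are in m, angles in rad, forces in N, time in s.
With the tool pointing down it reaches from about 0.35 to 0.775 m from the base axis. Payload 5.5 kg.
Tool frame: the origin (TCP) lies at the very end of the fingers, on their centre line; the grasp point (between the pads) lies 19 mm behind it; z points along the fingers, y is the line along which they close (so a half turn about z gives the same grasp; the last joint's range is limited). The gripper opens to 85 mm and grips with 20 to 120 N. Pads are 22 mm wide; open, the fingers measure 114 mm over their backs; the gripper's body (76 mm by 85 mm) begins 54 mm behind the grasp point. The pads swing forward as they close: fully open they stand 13 mm farther back than shut.
Start: joints at [1.013, 0.313, 0.046, 1.304, 0, 1.431], TCP at [0.233, 0.526, 0.231] pointing down, gripper open.
Joint ranges: [-2.76, 2.76], [-0.86, 1.69], [-1.03, 1.26], [-2.2, 2.34], [-1.47, 1.5], [-3.14, 3.14]. Speed limits (rad/s): [2.57, 2.57, 3.14, 3.14, 3.14, 3.14].

## Interface

Orientations are given as a unit quaternion [w, x, y, z].
In Python, from workcell import get_state, read_camera, calibration, hand_in gives the robot as it stands.
- The arm moves only by the tool drive_tool, never from a script. Its argument "deltas" is a list that holds one entry, the list of rows, each a list of 7 numbers: the closure in counts, from 0 (fully open) to 255 (shut), then the shift along the tool's x, y, z in m, then the turn, a rotation vector about the tool's x, y, z in degrees. A call has 1 to 12 rows; each row is the pose to reach, as a shift and turn from the pose commanded when the call began, along the tool's axes at that moment; what a row does not reach only later rows make up. A row lasts 1/8 s, in which the tool goes at most 62.5 mm and 10.7 degrees, less where a joint would pass 70% of its speed; a pose out of reach is approached as far as the arm can. A call with a gripper value outside its range is refused whole. The fingers move at their own pace and stop on an object; "newtons" is the grip in N (left out, the last holds). Time passes only in rows, so rows that repeat a pose let the fingers close. It gives the time, the measured TCP pose, the force, the opening and the grip force at its end, in the units of the state.
- get_state(): the state, without advancing time (a new reading comes with each control period).
- read_camera(name): name is "scene" or "top"; returns (picture, depth): 384x512x3 uint8, red, green, blue; 384x512 float32, m along the optical axis (not along the pixel's ray), 0 where there is no reading.
- calibration(name): a dict with "mtx" (3x3 intrinsics, pixels), "k1" (the pictures are not rectified: a ray, as slopes to the right and down, at radius r is drawn at 1 + k1 r^2 times it, then the intrinsics apply), "world_from_camera" (4x4, takes a point from camera to world coordinates). Camera axes: x right, y up, looking along -z (the intrinsics and any distortion apply to the point x, -y, -z); pixel columns grow to the right and rows downward; lengths in m; the calibration is good to about 2 mm. A picture is of the moment at which its call begins. calibration takes no time and is no camera call.
- hand_in(): hands the job in; it is judged then, once.
The state is a dict: "clock": time; "joint_pos": joint angles; "qvel": joint speeds; "tau": joint torques, N m; "tcp_pos": TCP position; "orientation": TCP orientation; "wrist_force": force on the tool from outside, world axes, zero at the start; "ft_torque": the same for the moment, N m; "finger_gap": finger opening in m; "grip_force": force on a finger pad.
Only numpy, scipy, OpenCV 4.12 (cv2) and the standard library are available. Lean on these libraries where they do the work, as an engineer would, in place of code of your own. Each camera call takes 0.05 s, during which the arm holds its last target. There are 200 camera calls.

## Task

Make the lathe safe by pressing its red, then yellow, then blue button fully down, one at a time (never the green one). Then lift first the dark and then the pale block a good hand's breadth up off the cork mat to feel which is heavier, laying a block back flat on the mat before taking the other. Finish while holding the heavier one still in the gripper midway between the lathe's two centres, in line with them and touching nothing else, with the lighter one lying on the mat and everything else left where it was.

Things in the scene. Friction and masses are not known exactly. Their poses are not given: they have to be found in the camera images.
- dark_block: Dark brown wood mallet block: square middle 48 x 48 x 70 mm long, a round tenon 32 mm across and 25 mm long with a brass band at each end, 120 mm over all. Origin at its centre, x along its length; lies flat on the mat, length roughly along world y. One of the two blocks (either) hides a lead core and weighs 330 to 460 g, the other 115 to 175 g; balanced at the centre, the core may rattle.
- pale_block: Pale wood mallet block: square middle 48 x 48 x 70 mm long, a round tenon 32 mm across and 25 mm long with a brass band at each end, 120 mm over all. Origin at its centre, x along its length; lies flat on the mat, length roughly along world y. One of the two blocks (either) hides a lead core and weighs 330 to 460 g, the other 115 to 175 g; balanced at the centre, the core may rattle.
- cork_mat: Cork mat fixed to the bench, 120 (x) x 360 (y) x 8 mm. Origin at the centre of its underside on the bench top; its upper face is 8 mm above that.
- lathe: Small white lathe, fixed, 520 mm long along its y, up to 116 mm wide. Origin on the bench under the middle of the gap between its centres. Bed top 55 mm high; headstock from y = +150 mm, 200 mm high; tailstock from y = -152 mm, 170 mm high, handwheel beyond it; tool rest aside at x = +97 to +113 mm, top 102 mm.
- lathe_mid (a point): Middle of the gap between the lathe's two pointed centres, on the spindle axis, 135 mm above the bench. The y axis lies along the spindle axis, towards the headstock; z up. The centres' points are 95 mm from here on either side along y.
- console: Black control box fixed on the bench, 150 x 150 x 50 mm high. Origin at the centre of its underside. Four round buttons (red, yellow, blue, green) stand on its top in a square, 64 mm apart centre to centre; which colour is at which corner varies.
- red_button (a joint): travel of the red spring button, m: 0 up, 0.006 fully down; it goes fully down at about 5 N and springs back when released. Press straight down. Round cap 28 mm across in an aluminium collar, 22 mm above the console's top face. Stops the motor.
- red_button_top (a point): Centre of the top of the red button's cap (72 mm above the bench when up).
- yellow_button (a joint): travel of the yellow spring button, m: 0 up, 0.006 fully down; it goes fully down at about 5 N and springs back when released. Press straight down. Round cap 28 mm across in an aluminium collar, 22 mm above the console's top face. Sets the brake.
- yellow_button_top (a point): Centre of the top of the yellow button's cap (72 mm above the bench when up).
- blue_button (a joint): travel of the blue spring button, m: 0 up, 0.006 fully down; it goes fully down at about 5 N and springs back when released. Press straight down. Round cap 28 mm across in an aluminium collar, 22 mm above the console's top face. Locks the spindle.
- blue_button_top (a point): Centre of the top of the blue button's cap (72 mm above the bench when up).
- green_button (a joint): travel of the green spring button, m: 0 up, 0.006 fully down; it goes fully down at about 5 N and springs back when released. Press straight down. Round cap 28 mm across in an aluminium collar, 22 mm above the console's top face. Starts the motor: must not be pressed.
- green_button_top (a point): Centre of the top of the green button's cap (72 mm above the bench when up).
- wax_jar: Wax jar, 56 mm across, 60 mm high, between the mat and the console; origin at the centre of its underside. Leave alone.
- turned_bowl: Turned wooden bowl, 120 mm across, 50 mm high; origin under its centre. Leave alone.
- bench_brush: Bench brush, 170 mm long, lying between the robot and the mat; origin under its middle, x along it. Leave alone.
- chuck_wrench: Wrench, 160 mm long, lying between the robot and the mat; origin under its middle, x along it. Leave alone.
- chuck_ring: Steel ring, 70 mm across, 22 mm high; origin under its centre. Leave alone.
There are look-alikes about, which are no part of the job. Of the things like the dark_block, leave any that is purple or turquoise; of the rest the smaller one is meant.

How it is judged:
By the outcome, as a careful person would: the job done as asked, in the order asked, and still so for the second after the job is handed in, while the arm keeps its last pose, push and grip.
It also fails if it takes over 72 s, if anything falls off the work surface, if the arm or the gripper's body presses on something with over 40 N, if the wrist force passes 120 N, or if a joint passes its speed limit or range.

## Working session

There is one attempt and no reset: what is moved stays moved. The work goes in short steps, Python scripts to look and compute and a tool call to move; the robot and the scene stay as the last step left them, time stands still between calls to the robot, and variables do not carry over. Pictures are saved under pics/ and viewed, at most 10 in all, crops included, and the job is handed in when it is done.

Besides the shell and the picture viewer there is one more tool, called by a JSON object that holds its "name" and its "arguments", one argument or row to a line. drive_tool: Moves the arm, as the interface text tells. Its arguments: {"type":"object","properties":{"deltas":{"type":"array","items":{"type":"array","items":{"type":"array","items":{"type":"number"}}}},"newtons":{"type":"number"}},"required":["deltas"]}

```bash
mkdir -p pics; cat > h.py <<'E'
import numpy as np, cv2
from workcell import *
def cloud(name,depth):
    c=calibration(name);M=np.array(c["mtx"]);k=c["k1"];T=np.array(c["world_from_camera"])
    v,u=np.mgrid[0:384,0:512].astype(float)
    pts=np.stack([u.ravel(),v.ravel()],-1)[:,None]
    n=cv2.undistortPoints(pts,M,np.array([k,0,0,0,0.]))[:,0]
    d=depth.ravel()
    p=np.c_[n[:,0]*d,-n[:,1]*d,-d,np.ones_like(d)]
    return (p@T.T)[:,:3].reshape(384,512,3)
def snap(name,tag):
    im,d=read_camera(name);np.savez(f"{tag}.npz",im=im,d=d,P=cloud(name,d))
    return im,d,cloud(name,d)
E
python3 - <<'E'
from h import *
a,_,_=snap("top","top0");b,_,_=snap("scene","scene0")
for n,i in(("top0",a),("scene0",b)): cv2.imwrite(f"pics/{n}.png",cv2.resize(i[:,:,::-1],(800,600),interpolation=cv2.INTER_CUBIC))
print(get_state())
for n in("top","scene"):print(calibration(n))
E
```

```text
{'clock': 0.1, 'joint_pos': array([ 1.01338622e+00,  3.13943064e-01,  4.50830138e-02,  1.30359632e+00,
       -1.67108887e-05,  1.43119886e+00]), 'qvel': array([-0.00028624, -0.00154503,  0.00315551, -0.0008557 ,  0.00078059,
        0.00033882]), 'tau': array([ 1.96630259e-03, -4.81724596e+01,  2.99245656e+01,  1.27211935e-02,
       -1.85622866e-04,  1.07848817e-05]), 'tcp_pos': array([0.23308025, 0.52513911, 0.23048402]), 'orientation': array([-2.75591810e-04,  2.07390044e-01,  9.78257983e-01, -7.82975962e-04]), 'wrist_force': array([-0.18598452,  0.29968307, -0.37096001]), 'ft_torque': array([-0.01998919,  0.00955763, -0.00672639]), 'grip_force': 0.0, 'finger_gap': 0.0854521214839645}
{'mtx': array([[431.59763422,   0.        , 248.39042389],
       [  0.        , 431.59763422, 191.2291333 ],
       [  0.        ,   0.        ,   1.        ]]), 'k1': -0.10788127419719455, 'world_from_camera': array([[-0.00604725,  0.99005854, -0.14052584,  0.24323147],
       [-0.99974626, -0.00293646,  0.02233361,  0.04271301],
       [ 0.02169894,  0.14062524,  0.98982509,  1.35389721],
       [ 0.        ,  0.        ,  0.        ,  1.        ]])}
{'mtx': array([[410.35560293,   0.        , 253.06595186],
       [  0.        , 410.35560293, 190.95964517],
       [  0.        ,   0.        ,   1.        ]]), 'k1': -0.0016196138442383702, 'world_from_camera': array([[ 0.47902636, -0.57607858,  0.66231957,  1.21998383],
       [ 0.87767417,  0.32712917, -0.35024928, -0.39226911],
       [-0.01489294,  0.74907942,  0.66231278,  0.88866793],
       [ 0.        ,  0.        ,  0.        ,  1.        ]])}
```

View pics/top0.png

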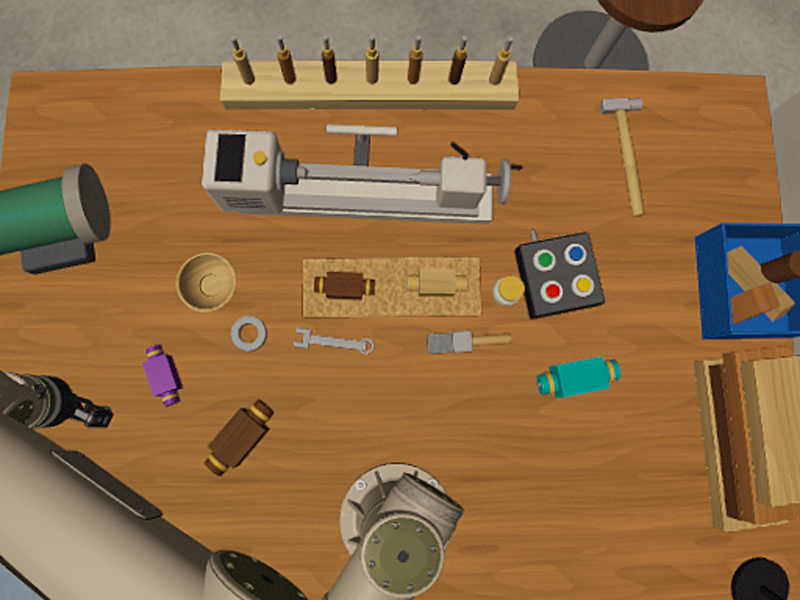

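View pics/scene0.png

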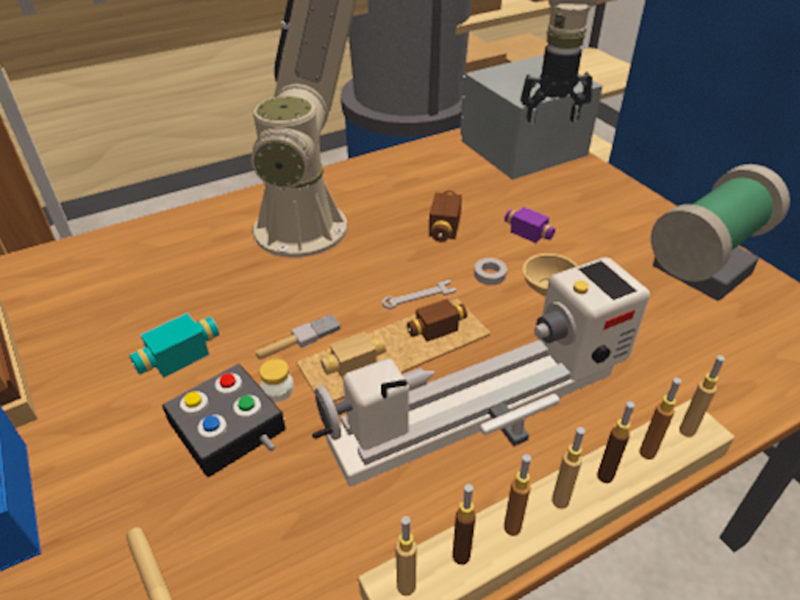

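The top view shows the lathe along the top, with the mat in front of it. On the mat are the dark block at (345,285) and the pale one at (437,282). The buttons are red (553,291), yellow (584,285), blue (575,254) and green (545,260).

Things that could be taken for the dark block: the brown one on the mat at (345,285), a bigger brown one at (240,437), a purple one at (160,375) and a turquoise one at (578,377). I choose the one on the mat, because it is the smaller brown one.

```bash
python3 - <<'E'
from h import *
D=np.load("top0.npz");im,P=D["im"],D["P"];S=np.load("scene0.npz");Q=S["P"].reshape(-1,3)
def win(c,r,w,h): # 800-scale centre, halfsize
    return np.s_[int((r-h)*.64):int((r+h)*.64)+1,int((c-w)*.64):int((c+w)*.64)+1]
hsv=cv2.cvtColor(im,cv2.COLOR_RGB2HSV)
for n,c,r in(("red",553,291),("yel",584,285),("blue",575,254),("green",545,260)):
    s=win(c,r,13,13);p=P[s].reshape(-1,3);h=hsv[s].reshape(-1,3);m=(h[:,1]>120)&(p[:,2]>.06);q=p[m];print(n,m.sum(),((q.min(0)+q.max(0))/2).round(4),np.ptp(q,0).round(3),np.median(q[:,2]).round(4))
for n,c,r,w,h in(("dark",345,285,42,22),("pale",437,282,42,24),("bigbrown",240,437,45,45)):
    for z0,z1 in((.045,.07),(.025,.08)):
        p=P[win(c,r,w,h)].reshape(-1,3);q=p[(p[:,2]>z0)&(p[:,2]<z1)]
        if len(q)<5:continue
        rc=cv2.minAreaRect((q[:,:2]*1000).astype(np.float32));print(n,z0,len(q),np.round(rc,1) if 0 else rc,np.median(q[:,2]).round(4))
L=P[win(350,170,190,65)].reshape(-1,3)
def rect(n,q):
    print(n,len(q),cv2.minAreaRect((q[:,:2]*1000).astype(np.float32)),np.median(q,0).round(4)) if len(q)>4 else print(n,len(q))
for nm,A in(("top",L),("scene",Q[(Q[:,0]>.5)&(Q[:,0]<.9)&(abs(Q[:,1]-.08)<.45)])):
    for n,z0,z1 in(("head",.19,.206),("tail",.16,.176),("bed",.05,.06),("rest",.095,.106),("slab",.01,.03)):
        rect(nm+" "+n,A[(A[:,2]>z0)&(A[:,2]<z1)])
m=P[win(390,285,92,32)].reshape(-1,3);rect("mat",m[(m[:,2]>.004)&(m[:,2]<.013)])
j=P[win(508,290,20,20)].reshape(-1,3);rect("jar",j[(j[:,2]>.05)&(j[:,2]<.07)])
c=P[win(560,275,50,50)].reshape(-1,3);rect("console",c[(c[:,2]>.042)&(c[:,2]<.056)])
# spindle-height points between stocks
A=np.r_[L,Q];A=A[(A[:,0]>.5)&(A[:,0]<.85)]
for y in np.arange(-.1,.3,.02):
    q=A[(abs(A[:,1]-y)<.01)&(A[:,2]>.115)&(A[:,2]<.16)]
    if len(q):print(round(y,2),len(q),np.median(q,0).round(3),q[:,2].max().round(3))
x=cv2.resize(im[150:215,185:310,::-1],None,fx=6,fy=6,interpolation=cv2.INTER_CUBIC);cv2.imwrite("pics/crop.png",x)
E
```

```text
red 57 [ 0.4409 -0.3066  0.0723] [0.025 0.024 0.012] 0.0708
yel 61 [ 0.4533 -0.3684  0.0701] [0.025 0.025 0.013] 0.0709
blue 59 [ 0.5158 -0.3565  0.0692] [0.026 0.025 0.015] 0.0712
green 52 [ 0.504  -0.2934  0.0715] [0.023 0.023 0.008] 0.0721
dark 0.045 439 ((458.00164794921875, 100.11618041992188), (116.9634780883789, 49.182472229003906), 87.31761169433594) 0.0545
dark 0.025 553 ((457.52264404296875, 100.369384765625), (118.02062225341797, 49.7594108581543), 88.10665130615234) 0.0534
pale 0.045 442 ((463.61761474609375, -81.31169128417969), (117.42953491210938, 49.702091217041016), 88.46156311035156) 0.0548
pale 0.025 563 ((463.236328125, -82.53901672363281), (119.75161743164062, 49.746795654296875), 89.27272033691406) 0.0536
bigbrown 0.045 956 ((162.22967529296875, 302.7506103515625), (66.1862564086914, 158.95623779296875), 49.533382415771484) 0.0623
bigbrown 0.025 1059 ((162.59738159179688, 302.43695068359375), (66.1862564086914, 159.92279052734375), 49.533382415771484) 0.0617
top head 1676 ((654.1004028320312, 111.39151000976562), (476.7330627441406, 113.3230972290039), 87.440727
[... 1402 characters left out ...]
jar 217 ((450.6371765136719, -235.96058654785156), (48.33901596069336, 63.05570983886719), 19.31785011291504) [ 0.4484 -0.2295  0.0594]
console 1575 ((474.61669921875, -311.69775390625), (151.28321838378906, 190.0220947265625), 11.196378707885742) [ 0.4753 -0.3284  0.0501]
-0.1 122 [ 0.679 -0.1    0.139] 0.16
-0.08 119 [ 0.645 -0.08   0.146] 0.16
-0.06 160 [ 0.651 -0.061  0.146] 0.152
-0.04 92 [ 0.65  -0.044  0.142] 0.152
-0.02 10 [ 0.649 -0.028  0.137] 0.141
0.16 20 [0.659 0.168 0.139] 0.145
0.18 233 [0.662 0.185 0.144] 0.16
0.2 216 [0.667 0.2   0.153] 0.16
0.22 390 [0.686 0.219 0.143] 0.16
0.24 100 [0.718 0.24  0.137] 0.159
0.26 115 [0.719 0.26  0.134] 0.16
0.28 94 [0.72  0.28  0.139] 0.16
```

View pics/crop.png

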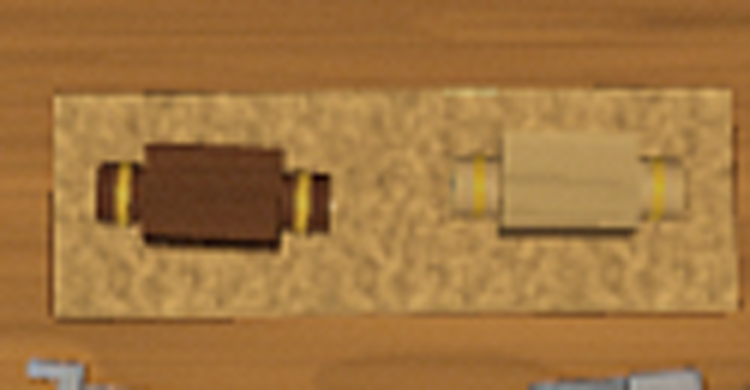

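The crop shows the brown 120 x 49 mm block at left (210,195) and the pale one at right (570,185), both flat on the mat. The other brown block measures 160 x 66 mm, so the one on the mat is the smaller and is the right choice. Heights and sizes match the description. I'll go to the red button first, by way of a point in front of the mat.

```bash
cat > to.py <<'E'
import sys
from h import *
from scipy.spatial.transform import Rotation as R
# usage: to.py x y z yawdeg ; yaw = world direction of tool y ; prints tool-frame deltas for each target
s=get_state();q=s["orientation"];R0=R.from_quat(np.r_[q[1:],q[0]]);a=list(map(float,sys.argv[1:]))
print("at",s["tcp_pos"].round(4),"F",s["wrist_force"].round(2),"gap",round(s["finger_gap"],4),"t",round(s["clock"],2),"j",s["joint_pos"].round(2))
for i in range(0,len(a),4):
    x,y,z,w=a[i:i+4];c,d=np.cos(np.radians(w)),np.sin(np.radians(w))
    Y=np.array([c,d,0]);Z=np.array([0,0,-1.]);T=R.from_matrix(np.c_[np.cross(Y,Z),Y,Z])
    print((R0.inv().apply(np.array([x,y,z])-s["tcp_pos"])).round(4),(R0.inv()*T).as_rotvec(True).round(2))
E
python3 to.py .45 .1 .23 -2 .441 -.3065 .13 -2
```

```text
at [0.2331 0.5251 0.2305] F [-0.19  0.3  -0.37] gap 0.0855 t 0.1 j [ 1.01  0.31  0.05  1.3  -0.    1.43]
[-0.3708 -0.3005  0.0009] [-9.000e-02  5.000e-02  6.806e+01]
[-0.5275 -0.6756  0.1015] [-9.000e-02  5.000e-02  6.806e+01]
```

```bash
cat > fit.py <<'E'
from h import *
D=np.load("top0.npz");S=np.load("scene0.npz")
A=np.r_[D["P"].reshape(-1,3)]
B=S["P"].reshape(-1,3)
for n,A in(("top",A),("scene",B)):
    m=(A[:,0]>.55)&(A[:,0]<.85)&(A[:,1]>-.25)&(A[:,1]<.4);A=A[m]
    for z0,z1,nm,y0,y1 in((.045,.062,"bed",-.07,.2),(.11,.155,"taip",-.075,-.02),(.11,.155,"hdtip",.155,.2),(.095,.106,"rest",-.1,.25)):
        print(n,nm,end=": ")
        for y in np.linspace(y0,y1,7):
            q=A[(abs(A[:,1]-y)<.012)&(A[:,2]>z0)&(A[:,2]<z1)]
            if len(q)>3:print(round(y,3),np.percentile(q[:,0],[3,50,97]).round(3),end=" ")
        print()
    for nm,z0,z1,y0,y1 in(("tailtop",.163,.175,-.25,-.03),("headtop",.195,.206,.15,.4)):
        q=A[(A[:,2]>z0)&(A[:,2]<z1)&(A[:,1]>y0)&(A[:,1]<y1)];print(n,nm,len(q),np.percentile(q[:,:2],[2,98],axis=0).round(3).tolist(),cv2.minAreaRect((q[:,:2]*1000).astype(np.float32)))
    q=A[(A[:,2]>.115)&(A[:,2]<.155)&(A[:,1]>-.08)&(A[:,1]<.03)];print("tail tip maxy",np.sort(q[:,1])[-4:].round(4))
    q=A[(A[:,2]>.115)&(A[:,2]<.155)&(A[:,1]>.1)];print("head tip miny",np.sort(q[:,1])[:4].round(4))
E
python3 fit.py
```

```text
top bed: -0.07 [0.602 0.62  0.85 ] -0.025 [0.604 0.668 0.848] 0.02 [0.606 0.673 0.847] 0.065 [0.609 0.703 0.846] 0.11 [0.611 0.675 0.848] 0.155 [0.613 0.678 0.849] 0.2 [0.615 0.631 0.849] 
top taip: -0.075 [0.613 0.64  0.667] -0.066 [0.633 0.643 0.659] -0.057 [0.633 0.643 0.659] -0.048 [0.634 0.644 0.657] -0.038 [0.635 0.646 0.657] -0.029 [0.642 0.647 0.654] -0.02 [0.645 0.647 0.652] 
top hdtip: 0.162 [0.649 0.657 0.665] 0.17 [0.648 0.657 0.667] 0.178 [0.638 0.655 0.677] 0.185 [0.636 0.652 0.678] 0.192 [0.636 0.647 0.68 ] 0.2 [0.635 0.643 0.682] 
top rest: -0.1 [0.609 0.61  0.613] 0.017 [0.749 0.754 0.761] 0.075 [0.751 0.757 0.764] 0.133 [0.753 0.759 0.765] 0.25 [0.603 0.605 0.605] 
top tailtop 693 [[0.611, -0.205], [0.675, -0.086]] ((642.40234375, -147.1507568359375), (126.32209777832031, 67.93487548828125), 86.9390869140625)
top headtop 1480 [[0.611, 0.225], [0.714, 0.343]] ((662.2318725585938, 284.0761413574219), (127.05671691894531, 112.55612182617188), 86.42276000976562)
tail tip maxy [-0.0293 -0.029  -0.029  -0.0261]
head tip miny [0.1673 0.1676 0.1678 0.168 ]
scene bed: -0.07 
[... 375 characters left out ...]
scene hdtip: 0.162 [0.652 0.661 0.668] 0.17 [0.652 0.662 0.668] 0.178 [0.639 0.664 0.681] 0.185 [0.639 0.667 0.682] 0.192 [0.639 0.673 0.683] 0.2 [0.639 0.68  0.684] 
scene rest: -0.1 [0.678 0.679 0.681] 0.017 [0.749 0.758 0.764] 0.075 [0.752 0.761 0.767] 0.133 [0.754 0.764 0.769] 0.25 [0.718 0.729 0.731] 
scene tailtop 806 [[0.614, -0.209], [0.678, -0.087]] ((644.7657470703125, -147.00216674804688), (127.91796875, 68.43061828613281), 87.2328109741211)
scene headtop 1299 [[0.612, 0.224], [0.718, 0.343]] ((664.0025024414062, 284.675537109375), (128.17605590820312, 113.8596420288086), 86.73963928222656)
tail tip maxy [-0.0272 -0.0264 -0.0248 -0.0232]
head tip miny [0.1649 0.1649 0.1661 0.1676]
```

{"name": "drive_tool", "arguments": {
  "deltas": [
    [[255,-0.371,-0.3,0,0,0,68],[255,-0.371,-0.3,0,0,0,68],[255,-0.371,-0.3,0,0,0,68],[255,-0.371,-0.3,0,0,0,68],[255,-0.371,-0.3,0,0,0,68],[255,-0.371,-0.3,0,0,0,68],[255,-0.371,-0.3,0,0,0,68],[255,-0.371,-0.3,0,0,0,68],[255,-0.371,-0.3,0,0,0,68],[255,-0.371,-0.3,0,0,0,68]]
  ],
  "newtons": 40
}}

```text
clock: 1.35
tcp_pos: [0.4501, 0.1011, 0.2309]
orientation: [-0.001, 0.719, 0.695, -0.0]
wrist_force: [-0.6, -0.5, -0.5]
finger_gap: -0.0002
grip_force: 0.0
```

```bash
python3 to.py .441 -.3065 .11 -2
```

```text
at [0.4501 0.1011 0.2309] F [-0.63 -0.53 -0.51] gap -0.0002 t 1.35 j [ 0.05  0.09 -0.23  1.25  0.    1.65]
[-0.4077  0.005   0.1208] [-0.07 -0.02  0.04]
```

{"name": "drive_tool", "arguments": {
  "deltas": [
    [[255,-0.408,0.005,0.121,0,0,0],[255,-0.408,0.005,0.121,0,0,0],[255,-0.408,0.005,0.121,0,0,0],[255,-0.408,0.005,0.121,0,0,0],[255,-0.408,0.005,0.121,0,0,0],[255,-0.408,0.005,0.121,0,0,0],[255,-0.408,0.005,0.121,0,0,0],[255,-0.408,0.005,0.121,0,0,0],[255,-0.408,0.005,0.121,0,0,0],[255,-0.408,0.005,0.121,0,0,0]]
  ]
}}

```text
clock: 2.6
tcp_pos: [0.4424, -0.3052, 0.1107]
orientation: [0.0, 0.718, 0.696, 0.0]
wrist_force: [0.3, 0.4, 0.4]
finger_gap: 0.0002
grip_force: 0.0
```

```bash
python3 to.py .441 -.3065 .0645 -2
```

```text
at [ 0.4424 -0.3052  0.1107] F [0.33 0.42 0.38] gap 0.0002 t 2.6 j [-0.75  0.31 -0.27  1.    0.    0.85]
[-0.0013 -0.0014  0.0462] [ 0.01 -0.01  0.21]
```

{"name": "drive_tool", "arguments": {
  "deltas": [
    [[255,-0.001,-0.001,0.03,0,0,0],[255,-0.001,-0.001,0.038,0,0,0],[255,-0.001,-0.001,0.042,0,0,0],[255,-0.001,-0.001,0.045,0,0,0],[255,-0.001,-0.001,0.046,0,0,0],[255,-0.001,-0.001,0.046,0,0,0]]
  ]
}}

```text
clock: 3.35
tcp_pos: [0.4412, -0.3075, 0.066]
orientation: [0.0, 0.719, 0.695, 0.001]
wrist_force: [-3.3, 5.0, 11.2]
finger_gap: 0.0004
grip_force: 5.5
```

{"name": "drive_tool", "arguments": {
  "deltas": [
    [[255,0,0,0.001,0,0,0],[255,0,0,0.001,0,0,0]]
  ]
}}

```text
clock: 3.6
tcp_pos: [0.4412, -0.3075, 0.0658]
orientation: [0.001, 0.719, 0.695, 0.001]
wrist_force: [-4.5, 6.6, 17.4]
finger_gap: 0.0001
grip_force: 8.7
```

{"name": "drive_tool", "arguments": {
  "deltas": [
    [[255,0,0,-0.025,0,0,0],[255,0,0,-0.05,0,0,0],[255,0,0,-0.05,0,0,0]]
  ]
}}

```text
clock: 3.98
tcp_pos: [0.4426, -0.3098, 0.1158]
orientation: [0.003, 0.719, 0.695, 0.0]
wrist_force: [0.5, -0.6, -0.4]
finger_gap: 0.0001
grip_force: 0.0
```

```bash
python3 to.py .4535 -.3685 .105 -2
```

```text
at [ 0.4426 -0.3098  0.1158] F [ 0.51 -0.59 -0.37] gap 0.0001 t 3.98 j [-0.76  0.3  -0.26  1.   -0.    0.85]
[-0.0582  0.0128  0.0111] [0.25 0.24 0.05]
```

{"name": "drive_tool", "arguments": {
  "deltas": [
    [[255,-0.058,0.013,0.01,0,0,0],[255,-0.058,0.013,0.01,0,0,0],[255,-0.058,0.013,0.01,0,0,0],[255,-0.058,0.013,0.036,0,0,0],[255,-0.058,0.013,0.044,0,0,0],[255,-0.058,0.013,0.048,0,0,0],[255,-0.058,0.013,0.051,0,0,0],[255,-0.058,0.013,0.052,0,0,0],[255,-0.058,0.013,0.052,0,0,0]]
  ]
}}

```text
clock: 5.1
tcp_pos: [0.4512, -0.3649, 0.0657]
orientation: [-0.0, 0.719, 0.695, 0.0]
wrist_force: [-8.8, 9.6, 28.1]
finger_gap: -0.0
grip_force: 14.1
```

{"name": "drive_tool", "arguments": {
  "deltas": [
    [[255,0,0,-0.025,0,0,0],[255,0,0,-0.05,0,0,0],[255,0,0,-0.05,0,0,0]]
  ]
}}

```text
clock: 5.48
tcp_pos: [0.4534, -0.3676, 0.1141]
orientation: [0.003, 0.719, 0.695, 0.0]
wrist_force: [0.4, 0.2, 0.5]
finger_gap: -0.0006
grip_force: 0.0
```

```bash
python3 to.py .516 -.3565 .065 -2
```

```text
at [ 0.4534 -0.3676  0.1141] F [0.38 0.16 0.46] gap -0.0006 t 5.47 j [-0.82  0.38 -0.15  1.04  0.    0.79]
[0.0134 0.062  0.0493] [0.23 0.22 0.08]
```

{"name": "drive_tool", "arguments": {
  "deltas": [
    [[255,0.013,0.062,0,0,0,0],[255,0.013,0.062,0,0,0,0],[255,0.013,0.062,0,0,0,0],[255,0.013,0.062,0.03,0,0,0],[255,0.013,0.062,0.039,0,0,0],[255,0.013,0.062,0.044,0,0,0],[255,0.013,0.062,0.048,0,0,0],[255,0.013,0.062,0.05,0,0,0],[255,0.013,0.062,0.05,0,0,0]]
  ]
}}

```text
clock: 6.6
tcp_pos: [0.5133, -0.3554, 0.0657]
orientation: [0.0, 0.719, 0.695, -0.0]
wrist_force: [-11.1, 7.4, 24.6]
finger_gap: 0.0001
grip_force: 12.2
```

{"name": "drive_tool", "arguments": {
  "deltas": [
    [[255,0,0,-0.025,0,0,0],[255,0,0,-0.08,0,0,0],[255,0,0,-0.13,0,0,0],[255,0,0,-0.13,0,0,0]]
  ]
}}

```text
clock: 7.1
tcp_pos: [0.5168, -0.358, 0.1975]
orientation: [0.006, 0.719, 0.695, 0.0]
wrist_force: [0.5, 0.1, -0.1]
finger_gap: 0.0001
grip_force: 0.0
```

```bash
python3 to.py .458 .100 .195 -2.3 .458 .1 .02 -2.3
```

```text
at [ 0.5168 -0.358   0.1975] F [ 0.51  0.09 -0.1 ] gap 0.0001 t 7.1 j [-0.73  0.42  0.12  1.26  0.    0.87]
[ 0.4557 -0.0743 -0.0014] [0.5  0.41 0.35]
[ 0.457  -0.0759  0.1736] [0.5  0.41 0.35]
```

{"name": "drive_tool", "arguments": {
  "deltas": [
    [[0,0.456,-0.075,0,0,0,0],[0,0.456,-0.075,0,0,0,0],[0,0.456,-0.075,0,0,0,0],[0,0.456,-0.075,0,0,0,0],[0,0.456,-0.075,0,0,0,0],[0,0.456,-0.075,0,0,0,0],[0,0.456,-0.075,0,0,0,0],[0,0.456,-0.075,0,0,0,0],[0,0.456,-0.075,0,0,0,0],[0,0.456,-0.075,0,0,0,0],[0,0.456,-0.075,0,0,0,0]]
  ]
}}

```text
clock: 8.48
tcp_pos: [0.455, 0.1016, 0.1912]
orientation: [0.0, 0.72, 0.694, -0.0]
wrist_force: [-0.2, -0.0, 0.6]
finger_gap: 0.0855
grip_force: 0.0
```

```bash
python3 to.py .458 .100 .016 -2.3 
python3 - <<'E'
from h import *
D=np.load("top0.npz");im,P=D["im"],D["P"]
# yaw from square body top-face outlines and tenon ends
for n,x,y in(("dark",.458,.1),("pale",.4635,-.082)):
    q=P.reshape(-1,3);m=(abs(q[:,0]-x)<.04)&(abs(q[:,1]-y)<.07)&(q[:,2]>.03);q=q[m]
    sl=np.polyfit(q[:,1],q[:,0],1)
    b=q[q[:,2]>.053];r=cv2.minAreaRect((b[:,:2]*1000).astype(np.float32))
    c,s=np.linalg.eigh(np.cov(q[:,:2].T));v=s[:,-1];print(n,np.degrees(np.arctan2(v[1],v[0])),sl,r,np.percentile(q,[1,99],axis=0)[:,:2].round(4).tolist())
E
```

```text
at [0.455  0.1016 0.1912] F [-0.17 -0.02  0.58] gap 0.0855 t 8.47 j [ 0.05  0.12 -0.3   1.15 -0.    1.65]
[-0.0015  0.003   0.1752] [-0.    0.01  0.25]
dark 86.3330335525843 [0.05229399 0.45080677] ((457.7086181640625, 99.88790893554688), (67.53874969482422, 47.23558807373047), 89.77416229248047) [[0.4325, 0.0419], [0.4811, 0.1586]]
pale 89.8630771291023 [0.00194118 0.46221714] ((463.499755859375, -80.76258850097656), (73.83087921142578, 47.283267974853516), 89.5802001953125) [[0.4389, -0.1397], [0.4874, -0.0229]]
```

{"name": "drive_tool", "arguments": {
  "deltas": [
    [[0,-0.0015,0.003,0.06,0,0,0.5],[0,-0.0015,0.003,0.12,0,0,0.5],[0,-0.0015,0.003,0.16,0,0,0.5],[0,-0.0015,0.003,0.175,0,0,0.5],[0,-0.0015,0.003,0.175,0,0,0.5],[255,-0.0015,0.003,0.175,0,0,0.5],[255,-0.0015,0.003,0.175,0,0,0.5],[255,-0.0015,0.003,0.175,0,0,0.5],[255,-0.0015,0.003,0.175,0,0,0.5],[255,-0.0015,0.003,0.175,0,0,0.5]]
  ],
  "newtons": 60
}}

```text
clock: 9.72
tcp_pos: [0.4591, 0.101, 0.0176]
orientation: [0.001, 0.722, 0.692, 0.001]
wrist_force: [0.2, -1.9, 6.5]
finger_gap: 0.0472
grip_force: 62.9
```

{"name": "drive_tool", "arguments": {
  "deltas": [
    [[255,0,0,-0.015,0,0,0],[255,0,0,-0.05,0,0,0],[255,0,0,-0.09,0,0,0],[255,0,0,-0.13,0,0,0],[255,0,0,-0.145,0,0,0],[255,0,0,-0.15,0,0,0],[255,0,0,-0.15,0,0,0],[255,0,0,-0.15,0,0,0],[255,0,0,-0.15,0,0,0],[255,0,0,-0.15,0,0,0],[255,0,0,-0.15,0,0,0]]
  ]
}}

```text
clock: 11.1
tcp_pos: [0.4576, 0.1011, 0.1661]
orientation: [-0.0, 0.722, 0.692, -0.0]
wrist_force: [-0.2, 0.2, -3.6]
finger_gap: 0.0475
grip_force: 62.9
```

```bash
python3 - <<'E'
from h import *
F=[]
for i in range(3):
    a,_,p=snap("scene","s1");s=get_state();F.append(s["wrist_force"][2])
print(np.round(F,2),s["tau"].round(2),s["tcp_pos"],s["finger_gap"])
x=a[100:260,200:400];cv2.imwrite("pics/lift1.png",cv2.resize(x[:,:,::-1],None,fx=3,fy=3))
E
```

```text
[-3.44 -3.34 -3.35] [ -0.   -38.43  29.88   0.    -0.     0.  ] [0.45777604 0.10109939 0.1663145 ] 0.04710481388799322
```

View pics/lift1.png

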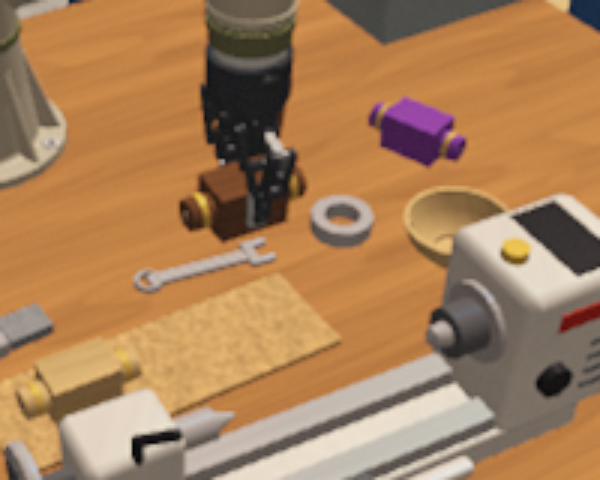

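The crop shows the dark block gripped level, well above the mat, with the pale one still lying on it. The wrist reads about 3.4 N (≈345 g), which fits the leaded block. I'll lay it back and check against the pale one.

{"name": "drive_tool", "arguments": {
  "deltas": [
    [[255,0,0,0.05,0,0,0],[255,0,0,0.09,0,0,0],[255,0,0,0.12,0,0,0],[255,0,0,0.138,0,0,0],[255,0,0,0.145,0,0,0],[255,0,0,0.147,0,0,0],[255,0,0,0.148,0,0,0],[255,0,0,0.148,0,0,0]]
  ]
}}

```text
clock: 12.25
tcp_pos: [0.4584, 0.1012, 0.019]
orientation: [0.0, 0.722, 0.692, 0.001]
wrist_force: [-0.0, -0.0, -4.1]
finger_gap: 0.0471
grip_force: 64.9
```

{"name": "drive_tool", "arguments": {
  "deltas": [
    [[255,0,0,0.001,0,0,0],[255,0,0,0.0015,0,0,0],[255,0,0,0.0015,0,0,0]]
  ]
}}

```text
clock: 12.62
tcp_pos: [0.4582, 0.1011, 0.0176]
orientation: [0.0, 0.722, 0.692, 0.0]
wrist_force: [-3.1, -0.9, 5.6]
finger_gap: 0.0474
grip_force: 65.9
```

Contact with the mat. Now release, retreat upwards and go to the pale block.

{"name": "drive_tool", "arguments": {
  "deltas": [
    [[0,0,0,0,0,0,0],[0,0,0,0,0,0,0],[0,0,0,0,0,0,0],[0,0,0,0,0,0,0],[0,0,0,-0.05,0,0,0],[0,0,0,-0.11,0,0,0],[0,0,0,-0.14,0,0,0],[0,0,0,-0.14,0,0,0]]
  ]
}}

```text
clock: 13.62
tcp_pos: [0.4598, 0.1012, 0.1595]
orientation: [0.002, 0.722, 0.692, 0.002]
wrist_force: [0.6, 0.4, -0.7]
finger_gap: 0.0853
grip_force: 0.0
```

```bash
python3 to.py .4633 -.081 .155 -0.5
```

```text
at [0.4598 0.1012 0.1595] F [ 0.55  0.41 -0.69] gap 0.0853 t 13.62 j [ 0.05  0.14 -0.35  1.07  0.    1.66]
[-0.1819  0.0112  0.0044] [ 0.34 -0.03 -1.94]
```

{"name": "drive_tool", "arguments": {
  "deltas": [
    [[0,-0.182,0.011,0.004,0,0,-2],[0,-0.182,0.011,0.004,0,0,-2],[0,-0.182,0.011,0.004,0,0,-2],[0,-0.182,0.011,0.004,0,0,-2],[0,-0.182,0.011,0.004,0,0,-2],[0,-0.182,0.011,0.004,0,0,-2]]
  ]
}}

```text
clock: 14.38
tcp_pos: [0.4605, -0.0798, 0.1522]
orientation: [-0.001, 0.709, 0.705, -0.0]
wrist_force: [-1.2, -0.3, -0.7]
finger_gap: 0.0852
grip_force: 0.0
```

```bash
python3 - <<'E'
from h import *
s=get_state();print(s["tcp_pos"],s["joint_pos"].round(2))
a,_,P=snap("top","top1")
q=P.reshape(-1,3)
for n,x,y in(("dark",.458,.1),):
    b=q[(abs(q[:,0]-x)<.04)&(abs(q[:,1]-y)<.07)&(q[:,2]>.045)&(q[:,2]<.07)];print(len(b),cv2.minAreaRect((b[:,:2]*1000).astype(np.float32)),np.median(b[:,2]))
cv2.imwrite("pics/top1.png",cv2.resize(a[140:230,180:340,::-1],None,fx=4,fy=4))
E
python3 to.py .4633 -.081 .0175 -0.5
```

```text
[ 0.46046041 -0.07981535  0.1521717 ] [-0.34  0.15 -0.36  1.06  0.    1.23]
441 ((456.8759765625, 100.1859130859375), (117.49333190917969, 49.1427001953125), 86.00857543945312) 0.05459211969498434
at [ 0.4606 -0.0797  0.1524] F [-0.27 -0.65  0.47] gap 0.0858 t 14.43 j [-0.34  0.15 -0.36  1.06  0.    1.23]
[-0.0013  0.0028  0.1349] [-0.05 -0.03  0.19]
```

View pics/top1.png

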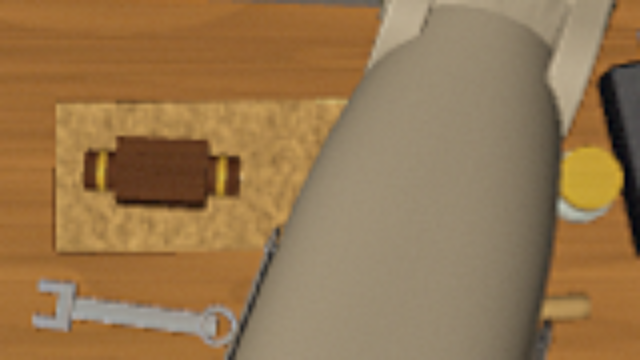

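The crop shows the dark block lying flat on the mat at (160,172) where it was; the arm hides the pale one. Now take the pale block.

{"name": "drive_tool", "arguments": {
  "deltas": [
    [[0,-0.001,0.003,0.05,0,0,0],[0,-0.001,0.003,0.1,0,0,0],[0,-0.001,0.003,0.125,0,0,0],[0,-0.001,0.003,0.135,0,0,0],[0,-0.001,0.003,0.135,0,0,0],[255,-0.001,0.003,0.135,0,0,0],[255,-0.001,0.003,0.135,0,0,0],[255,-0.001,0.003,0.135,0,0,0],[255,-0.001,0.003,0.135,0,0,0],[255,-0.001,0.003,0.135,0,0,0]]
  ]
}}

```text
clock: 15.68
tcp_pos: [0.4651, -0.0826, 0.0191]
orientation: [0.001, 0.71, 0.704, 0.001]
wrist_force: [-1.0, 1.0, 6.9]
finger_gap: 0.0474
grip_force: 62.4
```

{"name": "drive_tool", "arguments": {
  "deltas": [
    [[255,0,0,-0.015,0,0,0],[255,0,0,-0.05,0,0,0],[255,0,0,-0.09,0,0,0],[255,0,0,-0.13,0,0,0],[255,0,0,-0.145,0,0,0],[255,0,0,-0.15,0,0,0],[255,0,0,-0.15,0,0,0],[255,0,0,-0.15,0,0,0],[255,0,0,-0.15,0,0,0],[255,0,0,-0.15,0,0,0],[255,0,0,-0.15,0,0,0]]
  ]
}}

```text
clock: 17.05
tcp_pos: [0.4639, -0.0822, 0.1676]
orientation: [-0.0, 0.71, 0.704, -0.0]
wrist_force: [0.1, -0.0, -0.7]
finger_gap: 0.0472
grip_force: 62.0
```

```bash
python3 - <<'E'
from h import *
F=[]
for i in range(4):
    a,_,p=snap("scene","s2");s=get_state();F.append(s["wrist_force"][2])
print(np.round(F,2),s["tau"].round(2),s["tcp_pos"],s["finger_gap"])
E
```

```text
[-1.37 -1.97 -0.33 -1.42] [ -0.   -37.59  29.    -0.     0.    -0.  ] [ 0.46397428 -0.08220786  0.16780634] 0.047532271308726365
```

Pale reads about 1.2 N against 3.4 N for the dark, so dark is heavier. I'll lay the pale block back.

{"name": "drive_tool", "arguments": {
  "deltas": [
    [[255,0,0,0.05,0,0,0],[255,0,0,0.09,0,0,0],[255,0,0,0.12,0,0,0],[255,0,0,0.138,0,0,0],[255,0,0,0.145,0,0,0],[255,0,0,0.1475,0,0,0],[255,0,0,0.1485,0,0,0],[255,0,0,0.1495,0,0,0],[255,0,0,0.1495,0,0,0]]
  ]
}}

```text
clock: 18.38
tcp_pos: [0.4646, -0.0825, 0.0191]
orientation: [0.001, 0.71, 0.704, 0.0]
wrist_force: [-1.2, 0.3, 2.0]
finger_gap: 0.0471
grip_force: 62.3
```

{"name": "drive_tool", "arguments": {
  "deltas": [
    [[255,0,0,0.0005,0,0,0],[0,0,0,0.0005,0,0,0],[0,0,0,0,0,0,0],[0,0,0,0,0,0,0],[0,0,0,0,0,0,0],[0,0,0,-0.05,0,0,0],[0,0,0,-0.11,0,0,0],[0,0,0,-0.14,0,0,0],[0,0,0,-0.14,0,0,0]]
  ]
}}

```text
clock: 19.5
tcp_pos: [0.4659, -0.0829, 0.1609]
orientation: [0.003, 0.71, 0.704, 0.001]
wrist_force: [0.5, -1.0, -0.0]
finger_gap: 0.0853
grip_force: 0.0
```

```bash
python3 to.py .4575 .1005 .155 -3.3
```

```text
at [ 0.4659 -0.0829  0.1609] F [ 0.49 -0.95 -0.02] gap 0.0853 t 19.5 j [-0.35  0.15 -0.34  1.07  0.    1.23]
[ 0.1833 -0.0098  0.0055] [0.31 0.09 2.86]
```

{"name": "drive_tool", "arguments": {
  "deltas": [
    [[0,0.183,-0.009,0.004,0,0,3],[0,0.183,-0.009,0.004,0,0,3],[0,0.183,-0.009,0.004,0,0,3],[0,0.183,-0.009,0.004,0,0,3],[0,0.183,-0.009,0.004,0,0,3],[0,0.183,-0.009,0.004,0,0,3]]
  ]
}}

```text
clock: 20.25
tcp_pos: [0.4562, 0.0997, 0.1537]
orientation: [-0.0, 0.729, 0.685, -0.0]
wrist_force: [0.1, -0.5, 0.3]
finger_gap: 0.0854
grip_force: 0.0
```

```bash
python3 - <<'E'
from h import *
a,_,P=snap("top","top2");q=P.reshape(-1,3)
for n,x,y in(("dark",.458,.1),("pale",.464,-.082)):
    b=q[(abs(q[:,0]-x)<.04)&(abs(q[:,1]-y)<.07)&(q[:,2]>.045)&(q[:,2]<.07)]
    if len(b)>5:print(n,len(b),cv2.minAreaRect((b[:,:2]*1000).astype(np.float32)),np.median(b[:,2]))
E
python3 to.py .458 .1008 .0175 -3.2
```

```text
dark 14 ((453.10736083984375, 44.94271469116211), (6.135403156280518, 21.75213623046875), 89.8342056274414) 0.0464894197726734
pale 446 ((463.0540771484375, -81.23467254638672), (117.5209732055664, 49.45840072631836), 89.66519927978516) 0.05460829085308827
at [0.4564 0.0996 0.1539] F [0.13 0.97 0.05] gap 0.0857 t 20.3 j [ 0.04  0.15 -0.36  1.06 -0.    1.68]
[0.0013 0.0016 0.1364] [-0.04  0.01 -0.37]
```

{"name": "drive_tool", "arguments": {
  "deltas": [
    [[0,0.001,0.002,0.05,0,0,0],[0,0.001,0.002,0.1,0,0,0],[0,0.001,0.002,0.125,0,0,0],[0,0.001,0.002,0.135,0,0,0],[0,0.001,0.002,0.135,0,0,0],[255,0.001,0.002,0.135,0,0,0],[255,0.001,0.002,0.135,0,0,0],[255,0.001,0.002,0.135,0,0,0],[255,0.001,0.002,0.135,0,0,0],[255,0.001,0.002,0.135,0,0,0]]
  ],
  "newtons": 70
}}

```text
clock: 21.55
tcp_pos: [0.4594, 0.1018, 0.0206]
orientation: [0.001, 0.728, 0.686, 0.001]
wrist_force: [-0.9, -1.3, 6.5]
finger_gap: 0.0471
grip_force: 73.5
```

{"name": "drive_tool", "arguments": {
  "deltas": [
    [[255,0,0,-0.015,0,0,0],[255,0,0,-0.06,0,0,0],[255,0,0,-0.11,0,0,0],[255,0,0,-0.16,0,0,0],[255,0,0,-0.2,0,0,0],[255,0,0,-0.22,0,0,0],[255,0,0,-0.22,0,0,0],[255,0,0,-0.22,0,0,0]]
  ]
}}

```text
clock: 22.55
tcp_pos: [0.4575, 0.1017, 0.238]
orientation: [-0.001, 0.728, 0.686, -0.001]
wrist_force: [-0.9, 0.5, -4.5]
finger_gap: 0.0474
grip_force: 73.6
```

```bash
python3 - <<'E'
from h import *
a,_,P=snap("scene","s3")
s=get_state();q=P.reshape(-1,3);t=s["tcp_pos"];print(t,s["wrist_force"],s["orientation"])
q0=P.reshape(-1,3);im=a.reshape(-1,3).astype(int)
d=q-t;m=(abs(d[:,0])<.05)&(abs(d[:,1])<.085)&(abs(d[:,2]-.015)<.045)
b=q[m];c=im[m]
k=(c[:,0]-c[:,2]>18);b=b[k]
print(len(b),(np.percentile(b,[1,50,99],axis=0)-t).round(4).tolist())
cv2.imwrite("pics/s3.png",cv2.resize(a[60:260,180:420,::-1],None,fx=3,fy=3))
E
python3 to.py .654 .070 .24 -2.7 .654 .07 .121 -2.7
```

```text
[0.45735746 0.10171375 0.23771712] [ 0.27627961  0.00421449 -3.79442971] [-0.00094156  0.72797459  0.6856027  -0.00102436]
627 [[-0.0246, -0.0609, -0.0094], [0.0126, -0.0226, 0.0229], [0.0272, 0.0563, 0.0399]]
at [0.4574 0.1017 0.2377] F [ 0.28  0.   -3.79] gap 0.0471 t 22.6 j [ 0.05  0.11 -0.2   1.27  0.    1.68]
[-0.0199  0.1982 -0.0028] [-0.16  0.01 -0.73]
[-0.0199  0.1985  0.1162] [-0.16  0.01 -0.73]
```

View pics/s3.png

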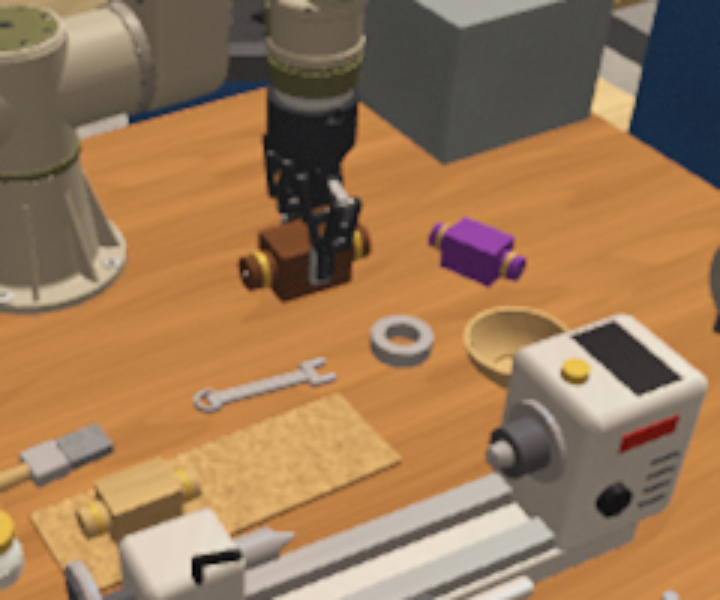

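The crop shows the dark block gripped level at (310,255), well above the bench, and the pale block lying on the mat at (140,500). I'll take the dark one over the lathe gap, then look before lowering.

{"name": "drive_tool", "arguments": {
  "deltas": [
    [[255,-0.004,0.04,-0.005,0,0,-0.7],[255,-0.01,0.09,-0.005,0,0,-0.7],[255,-0.014,0.14,-0.005,0,0,-0.7],[255,-0.017,0.18,-0.005,0,0,-0.7],[255,-0.018,0.195,-0.005,0,0,-0.7],[255,-0.018,0.198,-0.005,0,0,-0.7],[255,-0.018,0.198,-0.005,0,0,-0.7],[255,-0.018,0.198,-0.005,0,0,-0.7]]
  ]
}}

```text
clock: 23.6
tcp_pos: [0.654, 0.0722, 0.2443]
orientation: [-0.0, 0.724, 0.69, -0.0]
wrist_force: [0.1, 0.2, -4.3]
finger_gap: 0.0472
grip_force: 75.2
```

```bash
cat > chk.py <<'E'
from h import *
import sys
n=sys.argv[1]
a,_,P=snap("scene","s"+n)
s=get_state();q=P.reshape(-1,3);t=s["tcp_pos"];im=a.reshape(-1,3).astype(int)
d=q-t;m=(abs(d[:,0])<.05)&(abs(d[:,1])<.085)&(abs(d[:,2]-.015)<.04)&(im[:,0]-im[:,2]>18)&(im[:,0]<170)
b=q[m];print(len(b),np.percentile(b,[1,50,99],axis=0).round(4).tolist())
cv2.imwrite(f"pics/s{n}.png",cv2.resize(a[120:320,180:420,::-1],None,fx=3,fy=3))
E
python3 chk.py 4; python3 to.py .654 .072 .122 -2.7
```

```text
736 [[0.6286, 0.0109, 0.2331], [0.6638, 0.0453, 0.2696], [0.6788, 0.127, 0.2836]]
at [0.6542 0.0722 0.2446] F [ 0.65 -0.36 -4.22] gap 0.047 t 23.65 j [-0.01  0.48  0.33  1.42  0.    1.61]
[-0.0002 -0.0002  0.1226] [-0.01 -0.01 -0.02]
```

{"name": "drive_tool", "arguments": {
  "deltas": [
    [[255,0,0,0.03,0,0,0],[255,0,0,0.06,0,0,0],[255,0,0,0.09,0,0,0],[255,0,0,0.11,0,0,0],[255,0,0,0.12,0,0,0],[255,0.001,0,0.1225,0,0,0],[255,0.001,0,0.1225,0,0,0],[255,0.001,0,0.1225,0,0,0],[255,0.001,0,0.1225,0,0,0],[255,0.001,0,0.1225,0,0,0]]
  ]
}}

```text
clock: 24.9
tcp_pos: [0.6552, 0.0729, 0.1221]
orientation: [0.0, 0.724, 0.69, 0.0]
wrist_force: [1.0, -0.3, -4.0]
finger_gap: 0.0471
grip_force: 75.3
```

```bash
python3 chk.py 5; python3 to.py .654 .073 .122 -2.7; python3 - <<'E'
from h import *
S=np.load("s5.npz");q=S["P"].reshape(-1,3)
for nm,y0,y1 in(("tail",-.06,-.01),("head",.15,.18)):
    b=q[(q[:,2]>.115)&(q[:,2]<.155)&(q[:,0]>.62)&(q[:,0]<.69)&(q[:,1]>y0)&(q[:,1]<y1)];print(nm,len(b),np.sort(b[:,1])[[0,1,2,-3,-2,-1]].round(4))
E
```

```text
580 [[0.6294, 0.0119, 0.1115], [0.6644, 0.0459, 0.1497], [0.6799, 0.1253, 0.1613]]
at [0.6551 0.0729 0.122 ] F [ 0.02  0.34 -3.44] gap 0.0468 t 24.95 j [-0.01  0.52  0.09  1.14  0.    1.61]
[ 0.0001 -0.0011 -0.    ] [ 0.02 -0.   -0.04]
tail 100 [-0.0598 -0.0596 -0.0594 -0.0262 -0.025  -0.0237]
head 48 [0.1647 0.1653 0.1661 0.1791 0.1799 0.18  ]
```

View pics/s5.png

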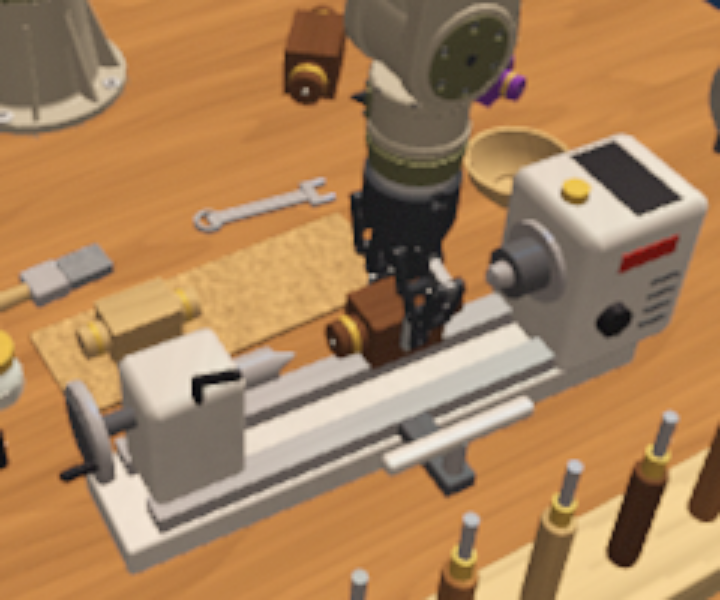

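The crop shows the dark block level between the two centres, clear of everything: about 35 mm to the tailstock point at (290,360) and 38 mm to the headstock point at (495,275). Its centre is at about (0.655, 0.069, 0.136) m against a target of (0.654, 0.070, 0.135). The pale block lies on the mat at (145,315).

```bash
python3 -c "
from workcell import *
print(abs(get_state()['qvel']).max());print(hand_in())"
```

```text
0.0017936857547984828
the job is handed in; nothing more can be done
None
```

I pressed red, yellow and blue fully down in that order, lifted both blocks, and handed in holding the heavier dark block (about 3.4 N, against 1.2 N for the pale one) still and clear midway between the lathe centres, with the pale block flat on the mat.

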